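# Load the stall's food warmer and switch it on

## Robot

A 6-joint arm with a two-finger parallel gripper is mounted at the origin on the work surface. World frame = base frame: x ahead of the robot, y to its left, z up, the work surface at z = 0. Lengths are in m, angles in rad, forces in N, time in s.
With the tool pointing down it reaches from about 0.25 to 0.8 m from the base axis. Payload 3.9 kg.
Tool frame: the origin (TCP) lies midway between the tips of the shut fingers; the grasp point (between the pads) lies 19 mm behind it; z points along the fingers, y is the line along which they close (so a half turn about z gives the same grasp; the last joint's range is limited). The gripper opens to 85 mm and grips with 20 to 120 N. Pads are 22 mm wide; open, the fingers measure 114 mm over their backs; the gripper's body (76 mm by 85 mm) begins 54 mm behind the grasp point. The pads swing forward as they close: fully open they stand 13 mm farther back than shut.
Start: joints at [1.203, 0.26, -0.138, 1.173, 0, 1.571], TCP at [0.189, 0.49, 0.231] pointing down, gripper open.
Joint ranges: [-2.78, 2.78], [-0.83, 1.72], [-1.28, 1.37], [-1.9, 2.12], [-1.57, 1.48], [-3.14, 3.14]. Speed limits (rad/s): [2.57, 2.57, 3.14, 3.14, 3.14, 3.14].

## Interface

Orientations are given as a unit quaternion [x, y, z, w].
In Python, from plant import observe, camera, calibration, hand_in gives the robot as it stands.
- The arm moves only by the shell command python3 -m handwheel 'ROWS' [FORCE]. ROWS is JSON, a list that holds one entry, the list of rows, each a list of 7 numbers: the shift along the tool's x, y, z in cm, then the turn, a rotation vector about the tool's x, y, z in rad, then the opening in per cent of the stroke, from 0 (shut) to 100 (fully open). In form: [[[dx, dy, dz, rx, ry, rz, claw], ...]]. A call has 1 to 10 rows; each row shifts and turns the commanded pose from where the row before left it, along the tool's axes as they then stand; what a row does not reach is not made up. A row lasts 1/12 s, in which the tool goes at most 41.7 mm and 7.16 degrees, less where a joint would pass 70% of its speed; a pose out of reach is approached as far as the arm can. A call is refused whole if a number of a shift passes 4.17 or a number of a turn 0.125, either way. A call with a gripper value outside its range is refused whole. The fingers move at their own pace and stop on an object; FORCE is the grip in N (left out, the last holds). Time passes only in rows, so rows that do not move let the fingers close. It gives the time, the measured TCP pose, the force, the opening and the grip force at its end, in the units of the state.
- observe(): the state, without advancing time (a new reading comes with each control period).
- camera(name): name is "side" or "top" or "wrist"; returns the picture (384x512x3 uint8, red, green, blue); there is no depth.
- calibration(name): a dict with "vertical_fov" (degrees; the focal length in pixels is half the picture's height over the tangent of half this angle, whatever the lens; pixels are square), "cx", "cy" (the principal point, pixels), "R" (3x3) and "t" (3): a world point X has camera coordinates R X + t. Camera axes: x right, y down, z forward; pixel columns grow to the right and rows downward; lengths in m; the calibration is good to about 2 mm. A picture is of the moment at which its call begins: read the wrist's pose just before it. calibration takes no time and is no camera call; for the wrist camera it gives the pose at the moment of the call.
- hand_in(): hands the job in; it is judged then, once.
The state is a dict: "time": time; "q": joint angles; "dq": joint speeds; "tau": joint torques, N m; "tool_pos": TCP position; "ee_rot": TCP orientation; "force": force on the tool from outside, world axes, zero at the start; "torque": the same for the moment, N m; "gripper_width": opening from 0.0 (shut) to 1.0 (fully open); "grasp_force": force on a finger pad.
Only numpy, scipy, OpenCV 4.12 (cv2) and the standard library are available. Lean on these libraries where they do the work, as an engineer would, in place of code of your own. Each camera call takes 0.05 s, during which the arm holds its last target. There are 200 camera calls.

## Task

Lay all the rice rolls from the cutting board flat in the aluminium tray, side by side and not piled up, then slide the loaded tray fully home into the bay of the warmer. After that switch the warmer on: lift the clear guard on the grey switch box, flip the toggle all the way over to the robot's right (the green dot), and lower the guard shut again. Do not knock over or push away the spice jar and the oil bottle.

Things in the scene. Friction and masses are not known exactly. Their poses are not given: they have to be found in the camera images.
- bay_mouth (a point): Fixed food warmer, steel, 300 mm wide, red housing on top. Point: middle of the bay mouth, on the bay floor, in the plane of the front face; x points into the bay, z up. A flat landing sill (190 long, 292 wide, 6 thick) runs out in front, level with the bay floor. Face 68 mm high; the red housing above it (top 130 mm over the counter) is set back 50 mm.
- sill_mid (a point): Middle of the landing sill, 95 mm in front of the bay mouth, on its top; axes as bay_mouth. In the bay, flared cheeks narrow the mouth from about 275 mm at the face to 227 mm at 45 mm depth; straight side walls 227 mm apart run from there to a back stop 165 mm behind the mouth. Headroom 52 mm.
- tray_mid (a point): Loose aluminium tray, 0.25 kg, 160 mm (x) by 220 (y) outside, rim 20 high, walls and floor 4 thick. Point: centre of its inner floor, 4 mm above its underside; x points from the handle side to the rear edge, which goes in first. It stands on the sill, a little skew. Against the back stop this point is 85 mm past the mouth, the front rim 5 mm inside the face.
- tray_handle (a point): Middle of the dark wire pull on the tray's front: a round bar 8 mm thick, 84 mm long, parallel to the tray's y axis, 138 mm in front of the tray's centre (58 mm clear of its front wall), its axis 26 mm above the tray's underside. Axes as the tray's.
- board: Wooden cutting board (fixed) 290 mm (x) by 130 mm (y), 15 mm thick, on the counter left or right of the sill; origin at the centre of its underside.
- guard_hinge (a point): Fixed grey switch box, 130 mm (x) by 100 (y) by 70 high, on the side of the sill opposite the board. Point: middle of the hinge of its clear guard, 74 mm above the counter, 55 mm behind (+x) the box's centre. Hinge axis = y; x points away from the robot, z up. The toggle's pivot is at x = -40 mm from here, same height.
- guard_tab (a point): Centre of the yellow tab on the guard's front: a fin 10 mm thick (along the hinge axis), 22 mm high, sticking out 34 mm from the guard's front wall. Guard shut, it is 93 mm in front of the hinge and 30 mm above it. The guard is a clear box cover 76 by 76 mm, 46 mm high, open below.
- guard (a joint): Guard angle, rad: 0 shut, grows as its front edge is lifted up and back away from the robot, stop at 1.75. Swings freely, lightly damped; past about 1.1 it stays open by its own weight, short of that it falls shut.
- switch_tip (a point): Centre of the red ball (13 mm across) at the end of the toggle under the guard: a steel bat 10 mm thick, ball 31 mm from the pivot. It swings in the box's y-z plane.
- switch (a joint): Toggle angle, rad: 0 to 0.12 at the start (off: leaning to the box's +y side, the robot's left, by a red dot), 0.9 at the stop (on: leaning to -y, the robot's right, by a green dot). Stays where it is left; about 1 N at the tip moves it.
- shaker: Amber spice jar with a steel cap, 40 mm across, 85 mm tall, loose; origin under its centre. To be left alone.
- oil: Green oil bottle with a red cap, 48 mm across, 150 mm tall, loose; origin under its centre. To be left alone.
- roll1_mid (a point): Rice roll wrapped in black seaweed, firm, 32 mm square in section with rounded edges, 90 mm long (along its y axis), about 85 g, lying on the board; this point is its centre. There are two to four rolls.
- roll2_mid (a point): Rice roll wrapped in black seaweed, firm, 32 mm square in section with rounded edges, 90 mm long (along its y axis), about 85 g, lying on the board; this point is its centre. There are two to four rolls.
- roll3_mid (a point): Rice roll wrapped in black seaweed, firm, 32 mm square in section with rounded edges, 90 mm long (along its y axis), about 85 g, lying on the board; this point is its centre. There are two to four rolls.
- roll4_mid (a point): Rice roll wrapped in black seaweed, firm, 32 mm square in section with rounded edges, 90 mm long (along its y axis), about 85 g, lying on the board; this point is its centre. There are two to four rolls.
There are look-alikes about, which are no part of the job. What is shaped like the part that bears roll1_mid but yellow is not meant.

How it is judged:
On the way, in this order (a step that is already met when the one before it is completed fails the run):
1. all the rolls lie flat in the tray while it is still out in front of the bay (x of roll1_mid in the frame of tray_mid between -0.068 and 0.068 m and y of roll1_mid in the frame of tray_mid between -0.1 and 0.1 m and z of roll1_mid in the frame of tray_mid between 0.008 and 0.026 m and x of roll2_mid in the frame of tray_mid between -0.068 and 0.068 m and y of roll2_mid in the frame of tray_mid between -0.1 and 0.1 m and z of roll2_mid in the frame of tray_mid between 0.008 and 0.026 m and x of roll3_mid in the frame of tray_mid between -0.068 and 0.068 m and y of roll3_mid in the frame of tray_mid between -0.1 and 0.1 m and z of roll3_mid in the frame of tray_mid between 0.008 and 0.026 m and x of roll4_mid in the frame of tray_mid between -0.068 and 0.068 m and y of roll4_mid in the frame of tray_mid between -0.1 and 0.1 m and z of roll4_mid in the frame of tray_mid between 0.008 and 0.026 m and x of tray_mid in the frame of bay_mouth below 0 m), for 0.2 s.
2. the tray with all the rolls is fully home in the bay (x of tray_mid in the frame of bay_mouth above 0.077 m and y of tray_mid in the frame of bay_mouth between -0.012 and 0.012 m and z of tray_mid in the frame of bay_mouth below 0.012 m and angle between the x axis of tray_mid and the x axis of bay_mouth, either way round below 0.07 rad and x of roll1_mid in the frame of tray_mid between -0.068 and 0.068 m and y of roll1_mid in the frame of tray_mid between -0.1 and 0.1 m and z of roll1_mid in the frame of tray_mid between 0.008 and 0.026 m and x of roll2_mid in the frame of tray_mid between -0.068 and 0.068 m and y of roll2_mid in the frame of tray_mid between -0.1 and 0.1 m and z of roll2_mid in the frame of tray_mid between 0.008 and 0.026 m and x of roll3_mid in the frame of tray_mid between -0.068 and 0.068 m and y of roll3_mid in the frame of tray_mid between -0.1 and 0.1 m and z of roll3_mid in the frame of tray_mid between 0.008 and 0.026 m and x of roll4_mid in the frame of tray_mid between -0.068 and 0.068 m and y of roll4_mid in the frame of tray_mid between -0.1 and 0.1 m and z of roll4_mid in the frame of tray_mid between 0.008 and 0.026 m), for 0.2 s.
3. the guard is lifted with the toggle still off (value of joint guard above 1.1 rad and value of joint switch below 0.35 rad), for 0.1 s.
4. the toggle is flipped on (value of joint switch above 0.7 rad), for 0.2 s.
At the end, for the whole second after the job is handed in: The tray is home in the bay (within 8 mm of the back stop, square to within 4 degrees), all the rolls lie flat in it in one layer, the toggle is on (over 0.7 rad) and the guard is shut (under 0.08 rad) (all of step 2 and value of joint guard below 0.08 rad and value of joint switch above 0.7 rad and linear speed of tray below 0.02 m/s); the robot touches nothing.
It fails at once if the spice jar is knocked over or shoved more than 6 cm (angle between shaker's own z axis and vertical above 0.6 rad or distance of shaker from where it was at the start of the episode above 0.06 m).
It fails at once if the green oil bottle is knocked over or shoved more than 6 cm (angle between oil's own z axis and vertical above 0.6 rad or distance of oil from where it was at the start of the episode above 0.06 m).
Of roll1, roll2, roll3, roll4 only 2 to 4 are there at a start; the rules pass over those that are not, and their reading is None.
At some moment in a run one of roll1, roll2, roll3, roll4 may be knocked a few centimetres aside while the robot is not near it.
Once in a run the grip may slacken for a moment while it holds something.
It also fails if it takes over 210 s, if anything falls off the work surface, if the arm or the gripper's body presses on something with over 40 N, if the wrist force passes 120 N, or if a joint passes its speed limit or range.

## Working session

There is one attempt and no reset: what is moved stays moved. The work goes in short steps, Python scripts to look and compute and a shell command to move; the robot and the scene stay as the last step left them, time stands still between calls to the robot, and variables do not carry over. Pictures are saved under pics/ and viewed, at most 14 in all, crops included, and the job is handed in when it is done.

```bash
mkdir -p pics; ls
python3 - <<'E'
from plant import observe,camera,calibration
import cv2,json
o=observe();print(o)
for n in("top","side"):
    im=camera(n);cv2.imwrite(f"pics/{n}0.png",im[:,:,::-1])
    c=calibration(n);print(n,c)
a=cv2.imread("pics/top0.png");
E
```

```text
pics
{'time': 0.0, 'q': array([ 1.20302397e+00,  2.60685078e-01, -1.39367390e-01,  1.17268996e+00,
       -4.37362024e-06,  1.57082267e+00]), 'dq': array([-0.00019537, -0.00050828,  0.00116302,  0.00185961,  0.0012997 ,
        0.0007521 ]), 'tau': array([ 9.05722823e-05, -4.05678141e+01,  2.53921598e+01,  1.88838446e-02,
        2.92477316e-04,  7.61250220e-06]), 'tool_pos': array([0.1885159 , 0.48926323, 0.23046497]), 'ee_rot': array([ 1.82864468e-01,  9.83137650e-01, -9.57049014e-04, -1.75761568e-04]), 'force': array([ 0.1566563 ,  1.07291601, -0.22988088]), 'torque': array([-0.0036224 , -0.01866432,  0.00116568]), 'grasp_force': 0.0, 'gripper_width': 0.9984850650126956}
top {'vertical_fov': 49.68264491121905, 'cx': 251.54370491056036, 'cy': 188.34844836980483, 'R': array([[-0.0221417 , -0.99974882, -0.00347083],
       [-0.99621934,  0.02235497, -0.08394808],
       [ 0.08400458,  0.00159895, -0.99646409]]), 't': array([0.01368598, 0.49529509, 0.92235842])}
side {'vertical_fov': 56.95502944026641, 'cx': 259.3050125023735, 'cy': 198.10876433751525, 'R': array([[ 0.99985584, -0.00467984,  0.01632147],
       [ 0.01198478, -0.48639953, -0.87365431],
       [ 0.01202732,  0.87372398, -0.48627333]]), 't': array([-0.46044541,  0.08795072,  0.79252011])}
```

View pics/top0.png

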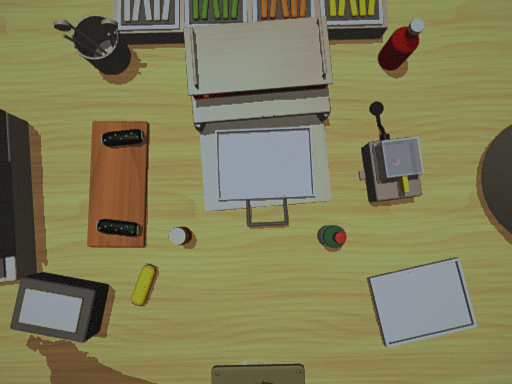

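View pics/side0.png

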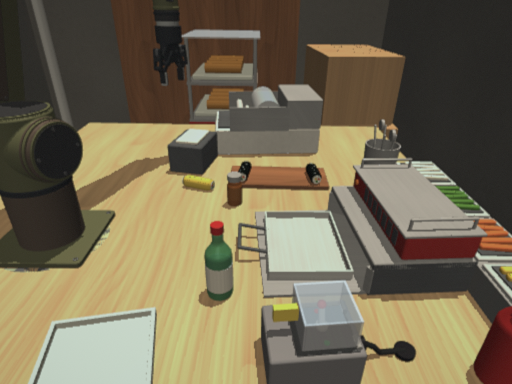

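The top view shows two black rolls on the board, at (124,138) and (119,228). The yellow roll at (143,285) is the look-alike. The tray with the wire handle at (265,165) stands on the sill, and the tray without a handle at (422,300) is a decoy. The switch box is at (393,170) with the yellow tab at (405,184). The jar is at (180,237) and the oil bottle at (333,237). I'll confirm this in an enlarged crop.

```bash
cat > h.py <<'E'
from plant import observe,camera,calibration
import cv2,numpy as np
from scipy.spatial.transform import Rotation as Ro
def f(c): return 192/np.tan(np.radians(c["vertical_fov"]/2))
def ray(c,p,z):
    d=c["R"].T@np.array([(p[0]-c["cx"])/f(c),(p[1]-c["cy"])/f(c),1]); o=-c["R"].T@c["t"]
    return o+d*(z-o[2])/d[2]
def proj(c,X):
    p=c["R"]@np.asarray(X,float)+c["t"]; return np.array([c["cx"],c["cy"]])+f(c)*p[:2]/p[2]
def blobs(m,amin=40):
    cs,_=cv2.findContours(m.astype(np.uint8),cv2.RETR_EXTERNAL,cv2.CHAIN_APPROX_NONE)
    return [c for c in cs if cv2.contourArea(c)>amin]
def rolls(im,c,lo=(0.0,0.1,-.0),hi=(.75,.45,0),z=.047,amin=150):
    "black blobs; centre and long-axis angle of each, cast on the plane z"
    m=(im.max(2)<45); out=[]
    m=cv2.morphologyEx(m.astype(np.uint8),cv2.MORPH_CLOSE,np.ones((5,5)))
    for k in blobs(m,amin):
        r=cv2.minAreaRect(k); P=np.array([ray(c,p,z) for p in cv2.boxPoints(r)])
        e=P[1]-P[0]; g=P[2]-P[1]; L=e if np.hypot(*e[:2])>np.hypot(*g[:2]) else g
        out.append((np.round(r[0]),P.mean(0).round(4),np.round([np.linalg.norm(e),np.linalg.norm(g)],3),round(float(np.arctan2(-L[0],L[1])if L[1]>0 else np.arctan2(L[0],-L[1])),3)))
    return out
def pose():
    o=observe(); R=Ro.from_quat(o["ee_rot"])
    print("t",round(o["time"],2),"tcp",o["tool_pos"].round(4),"x",R.as_matrix()[:,0].round(3),"z",R.as_matrix()[:,2].round(3),"w",round(o["gripper_width"],3),"gf",round(float(o["grasp_force"]),1),"F",o["force"].round(1)); return o,R
def to(X,yaw=None):
    "tool-axis shift in cm to TCP X; yaw: world angle wanted for tool y axis"
    o,R=pose(); print("shift cm",(R.inv().apply(np.array(X)-o["tool_pos"])*100).round(2))
    if yaw is not None:
        y=R.as_matrix()[:,1]; a=np.arctan2(y[1],y[0]); d=(yaw-a+np.pi/2)%np.pi-np.pi/2
        print("rz",round(-d,3),"q6",o["q"][5].round(2))
E
python3 - <<'E'
from h import *
im=camera("top");c=calibration("top")
for r in rolls(im,c,z=.035):print(r)
cv2.imwrite("pics/c1.png",cv2.resize(im[85:265,80:440],None,fx=2.2,fy=2.2,interpolation=cv2.INTER_CUBIC)[:,:,::-1])
E
```

```text
(array([ 60., 292.]), array([0.2758, 0.4278, 0.035 ]), array([0.128, 0.234]), -0.531)
(array([118., 227.]), array([0.4141, 0.3007, 0.035 ]), array([0.03 , 0.093]), -0.132)
(array([368., 173.]), array([ 0.5241, -0.2605,  0.035 ]), array([0.017, 0.129]), -1.476)
(array([122., 138.]), array([0.6161, 0.2941, 0.035 ]), array([0.087, 0.033]), 0.09)
(array([ 16., 192.]), array([0.4999, 0.5299, 0.035 ]), array([0.075, 0.371]), -1.549)
(array([379., 121.]), array([ 0.6421, -0.289 ,  0.035 ]), array([0.029, 0.087]), -1.412)
(array([268.,  91.]), array([ 0.7169, -0.039 ,  0.035 ]), array([0.268, 0.009]), 0.062)
(array([395.,  57.]), array([ 0.7905, -0.3338,  0.035 ]), array([0.076, 0.044]), 0.503)
(array([357.,  33.]), array([ 0.8483, -0.248 ,  0.035 ]), array([0.132, 0.024]), 0.001)
(array([116.,  47.]), array([0.828 , 0.3077, 0.035 ]), array([0.129, 0.302]), -0.213)
```

View pics/c1.png

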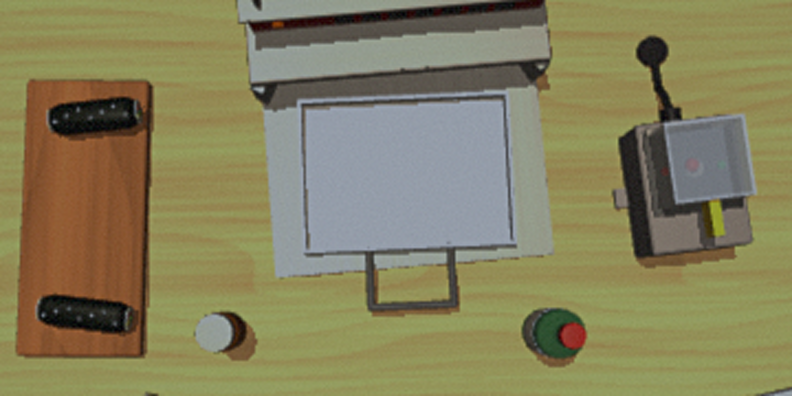

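```bash
python3 - <<'E'
from h import *
c=calibration("top")
P=lambda u,v,z:ray(c,(80+u/2.2,85+v/2.2),z)
def ang(a,b): d=b-a; return round(float(np.arctan2(d[0],-d[1])),3)  # left->right line, angle of normal: + means x axis turned... 
for n,a,b,z in [("sillfront",(276,277),(553,254),.006),("face",(252,87),(550,65),.068),("trayfront",(305,254),(517,245),.026),("trayrear",(302,102),(510,95),.026),("handle",(370,307),(457,304),.032),("boxfront",(638,257),(752,241),.07),("boxfloorish",(638,257),(752,241),.0),("guardtopfront",(672,202),(754,193),.12),("guardtoprear",(665,123),(744,115),.12)]:
    A,B=P(*a,z),P(*b,z);print(n,A.round(4),B.round(4),"mid",((A+B)/2).round(4),"len",np.linalg.norm(A-B).round(3),"yaw",ang(A,B))
print("tab",P(715,218,.106).round(4),"toggle",P(693,165,.105).round(4))
print("tabend",P(708,200,.115).round(4),P(718,237,.115).round(4))
print("jar",P(212,332,.085).round(3),"oil",P(571,336,.15).round(3))
for s in [(124,138),(119,228)]: pass
E
python3 -m handwheel '[[[0,0,0,0,0,0.12,100],[0,0,0,0,0,0.12,100],[0,0,0,0,0,0.12,100]]]'
```

```text
sillfront [0.447  0.1098 0.006 ] [ 0.4646 -0.1805  0.006 ] mid [ 0.4558 -0.0353  0.006 ] len 0.291 yaw 0.061
face [0.6345 0.1242 0.068 ] [ 0.6499 -0.1729  0.068 ] mid [ 0.6422 -0.0243  0.068 ] len 0.298 yaw 0.052
trayfront [0.4693 0.0775 0.026 ] [ 0.4737 -0.1401  0.026 ] mid [ 0.4715 -0.0313  0.026 ] len 0.218 yaw 0.02
trayrear [0.6277 0.0782 0.026 ] [ 0.6301 -0.1383  0.026 ] mid [ 0.6289 -0.0301  0.026 ] len 0.217 yaw 0.011
handle [0.4137 0.0119 0.032 ] [ 0.4148 -0.0763  0.032 ] mid [ 0.4142 -0.0322  0.032 ] len 0.088 yaw 0.012
boxfront [ 0.4566 -0.2511  0.07  ] [ 0.4698 -0.3631  0.07  ] mid [ 0.4632 -0.3071  0.07  ] len 0.113 yaw 0.117
boxfloorish [ 0.4598 -0.2709  0.    ] [ 0.474  -0.3917  0.    ] mid [ 0.4669 -0.3313  0.    ] len 0.122 yaw 0.117
guardtopfront [ 0.5046 -0.2707  0.12  ] [ 0.5112 -0.347   0.12  ] mid [ 0.5079 -0.3088  0.12  ] len 0.077 yaw 0.087
guardtoprear [ 0.5788 -0.2678  0.12  ] [ 0.5846 -0.3418  0.12  ] mid [ 0.5817 -0.3048  0.12  ] len 0.074 yaw 0.079
tab [ 0.49   -0.3149  0.106 ] toggle [ 0.5408 -0.2971  0.105 ]
tabend [ 0.5062 -0.3059  0.115 ] [ 0.4715 -0.3134  0.115 ]
jar [0.393 0.163 0.085] oil [ 0.385 -0.166  0.15 ]
time: 0.4
tool_pos: [0.1887, 0.4896, 0.2309]
ee_rot: [0.359, 0.933, -0.0, -0.0]
force: [-0.3, 0.3, 0.5]
gripper_width: 0.999
grasp_force: 0.0
```

```bash
python3 -m handwheel '[[[0,0,0,0,0,0.121,100],[0,0,0,0,0,0.121,100],[0,0,0,0,0,0.121,100],[0,0,0,0,0,0.121,100],[0,0,0,0,0,0.121,100],[0,0,0,0,0,0.121,100],[0,0,0,0,0,0.121,100],[0,0,0,0,0,0.121,100]]]' >/dev/null
python3 -m handwheel '[[[-1.97,3.1,0.4,0,0,0,70],[-1.97,3.1,0.4,0,0,0,70],[-1.97,3.1,0.4,0,0,0,70],[-1.97,3.1,0.4,0,0,0,70],[-1.97,3.1,0.4,0,0,0,70],[-1.97,3.1,0.4,0,0,0,70],[-1.97,3.1,0.4,0,0,0,70],[-1.97,3.1,0.4,0,0,0,70],[0,0,0,0,0,0,70],[0,0,0,0,0,0,70]]]'
python3 - <<'E'
from h import *
to([.414,.3007,.10],-.132)
c=calibration("wrist");im=camera("wrist");cv2.imwrite("pics/w1.png",im[:,:,::-1])
for r in rolls(im,c,z=.047,amin=800):print(r)
print(proj(c,[.414,.3,.031]))
im=camera("top");c=calibration("top")
for r in rolls(im,c,z=.035): 
  if r[2].max()<.11 and r[2].max()>.08: print(r)
E
```

```text
time: 1.9
tool_pos: [0.4161, 0.3011, 0.1987]
ee_rot: [0.751, 0.66, -0.001, -0.0]
force: [0.3, -0.1, -0.7]
gripper_width: 0.699
grasp_force: 0.0
t 1.9 tcp [0.4161 0.3011 0.1987] x [ 0.129  0.992 -0.001] z [-0.001 -0.001 -1.   ] w 0.699 gf 0.0 F [ 0.3 -0.1 -0.7]
shift cm [-0.06 -0.19  9.87]
rz 0.003 q6 2.33
(array([256., 314.]), array([0.3928, 0.1271, 0.047 ]), array([0.562, 0.207]), 1.443)
(array([448., 158.]), array([0.6089, 0.2965, 0.047 ]), array([0.037, 0.086]), 0.089)
(array([118.,  85.]), array([0.2999, 0.4008, 0.047 ]), array([0.036, 0.152]), -0.164)
[253.75657017 177.13200029]
(array([ 10., 364.]), array([0.1254, 0.5355, 0.035 ]), array([0.082, 0.041]), -1.542)
(array([118., 227.]), array([0.4136, 0.3007, 0.035 ]), array([0.031, 0.093]), -0.128)
(array([379., 121.]), array([ 0.6422, -0.289 ,  0.035 ]), array([0.03 , 0.087]), -1.419)
```

View pics/w1.png

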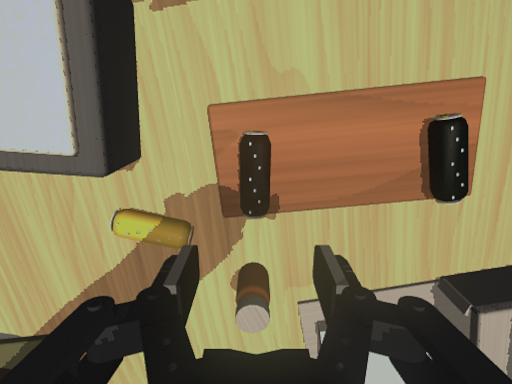

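The wrist view confirms the black roll at (255,174) lines up with the fingers. The yellow decoy at (150,228) is ignored.

```bash
python3 -m handwheel '[[[-0.06,-0.2,3,0,0,0,70],[0,0,3,0,0,0,70],[0,0,3,0,0,0,70],[0,0,3,0,0,0,70],[0,0,3,0,0,0,70],[0,0,2,0,0,0,70],[0,0,1.2,0,0,0,70],[0,0,0,0,0,0,70]]]' 50
python3 -m handwheel '[[[0,0,0,0,0,0,25],[0,0,0,0,0,0,25],[0,0,0,0,0,0,25],[0,0,0,0,0,0,25],[0,0,0,0,0,0,25],[0,0,0,0,0,0,25],[0,0,0,0,0,0,25]]]' 50
```

```text
time: 2.67
tool_pos: [0.4098, 0.302, 0.0148]
ee_rot: [0.749, 0.663, -0.003, -0.0]
force: [0.6, 0.3, -0.1]
gripper_width: 0.699
grasp_force: 0.0
time: 3.25
tool_pos: [0.414, 0.3034, 0.0187]
ee_rot: [0.75, 0.662, 0.002, -0.0]
force: [-1.3, 0.9, 5.9]
gripper_width: 0.364
grasp_force: 51.2
```

```bash
python3 -m handwheel '[[[0,0,-1,0,0,0,25],[0,0,-2,0,0,0,25],[0,0,-3,0,0,0,25],[0,0,-3,0,0,0,25],[0,0,-3,0,0,0,25],[0,0,-2,0,0,0,25],[0,0,0,0,0,0,25],[0,0,0,0,0,0,25]]]' 50
python3 - <<'E'
from h import *
to([.551,.021,.16],.015)
E
```

```text
time: 3.92
tool_pos: [0.414, 0.3026, 0.159]
ee_rot: [0.75, 0.661, 0.002, 0.0]
force: [-0.6, -0.8, -1.2]
gripper_width: 0.365
grasp_force: 50.3
t 3.92 tcp [0.414  0.3026 0.159 ] x [0.125 0.992 0.002] z [ 0.003  0.002 -1.   ] w 0.365 gf 50.3 F [-0.6 -0.8 -1.2]
shift cm [-26.23  17.11  -0.11]
rz -0.14 q6 2.33
```

```bash
python3 -m handwheel '[[[-2.91,1.9,0,0,0,0,25],[-2.91,1.9,0,0,0,0,25],[-2.91,1.9,0,0,0,0,25],[-2.91,1.9,0,0,0,0,25],[-2.91,1.9,0,0,0,0,25],[-2.91,1.9,0,0,0,0,25],[-2.91,1.9,0,0,0,0,25],[-2.91,1.9,0,0,0,0,25],[-2.91,1.9,0,0,0,0,25],[0,0,0,0,0,-0.07,25]]]' 50
python3 -m handwheel '[[[0,0,0,0,0,-0.07,25],[0,0,0,0,0,0,25],[0,0,0,0,0,0,25]]]' 50
python3 - <<'E'
from h import *
to([.551,.021,.025],.015)
im=camera("wrist");cv2.imwrite("pics/w2.png",im[:,:,::-1])
E
```

```text
time: 4.75
tool_pos: [0.5518, 0.0156, 0.1556]
ee_rot: [0.728, 0.686, -0.001, 0.001]
force: [1.3, 0.5, -0.2]
gripper_width: 0.363
grasp_force: 50.2
time: 5.0
tool_pos: [0.5489, 0.0208, 0.1558]
ee_rot: [0.703, 0.712, -0.001, -0.001]
force: [0.6, -0.7, -1.3]
gripper_width: 0.363
grasp_force: 50.3
t 5.0 tcp [0.5489 0.0208 0.1558] x [-0.013  1.    -0.   ] z [-0.003 -0.    -1.   ] w 0.363 gf 50.3 F [ 0.6 -0.7 -1.3]
shift cm [ 0.02  0.26 13.08]
rz -0.002 q6 1.6
```

View pics/w2.png

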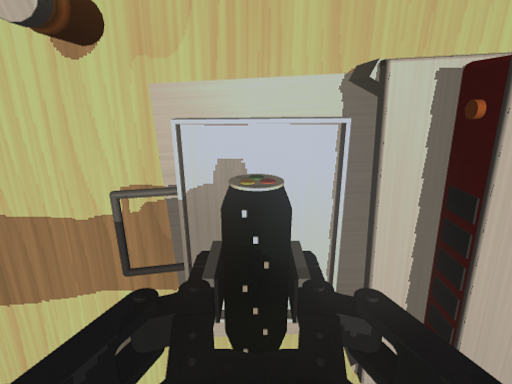

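```bash
python3 -m handwheel '[[[0,0.2,2.5,0,0,0,25],[0,0,2.5,0,0,0,25],[0,0,2.5,0,0,0,25],[0,0,2.5,0,0,0,25],[0,0,1.5,0,0,0,25],[0,0,1,0,0,0,25],[0,0,0.8,0,0,0,25],[0,0,0.7,0,0,0,25],[0,0,0,0,0,0,25],[0,0,0,0,0,0,25]]]' 50
python3 -m handwheel '[[[0,0,0,0,0,0,60],[0,0,0,0,0,0,60],[0,0,0,0,0,0,60],[0,0,0,0,0,0,60],[0,0,-1,0,0,0,60],[0,0,-2,0,0,0,60],[0,0,-3,0,0,0,60],[0,0,-4,0,0,0,60],[0,0,-4,0,0,0,60],[0,0,-2,0,0,0,60]]]' 50
python3 - <<'E'
from h import *
to([.616,.296,.16],.09)
im=camera("top");c=calibration("top");cv2.imwrite("pics/t2.png",im[:,:,::-1])
for r in rolls(im,c,z=.035): 
  if r[2].max()<.11 and r[2].max()>.07: print(r)
E
```

```text
time: 5.88
tool_pos: [0.5525, 0.0212, 0.0177]
ee_rot: [0.702, 0.712, 0.0, 0.0]
force: [0.0, -0.7, -1.3]
gripper_width: 0.364
grasp_force: 50.3
time: 6.72
tool_pos: [0.5542, 0.0211, 0.1832]
ee_rot: [0.702, 0.712, 0.003, 0.003]
force: [0.9, 0.3, 0.5]
gripper_width: 0.601
grasp_force: 0.0
t 6.72 tcp [0.5542 0.0211 0.1832] x [-0.015  1.     0.   ] z [ 0.007  0.    -1.   ] w 0.601 gf 0.0 F [0.9 0.3 0.5]
shift cm [27.39  6.57  2.37]
rz -0.075 q6 1.59
(array([122., 138.]), array([0.6164, 0.294 , 0.035 ]), array([0.086, 0.031]), 0.074)
(array([379., 121.]), array([ 0.6422, -0.289 ,  0.035 ]), array([0.029, 0.087]), -1.419)
```

View pics/t2.png

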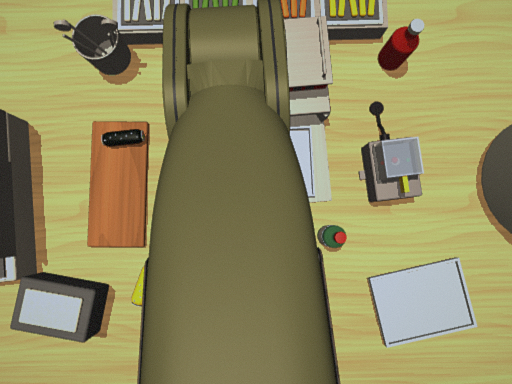

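Second roll is still at (123,138). Moving over it.

```bash
python3 -m handwheel '[[[3.4,0.8,0,0,0,0,70],[3.4,0.8,0,0,0,0,70],[3.4,0.8,0,0,0,0,70],[3.4,0.8,0,0,0,0,70],[3.4,0.8,0,0,0,0,70],[3.4,0.8,0,0,0,0,70],[3.4,0.8,0,0,0,0,70],[3.4,0.8,0,0,0,-0.075,70],[0,0,0,0,0,0,70],[0,0,0,0,0,0,70]]]'
python3 - <<'E'
from h import *
to([.616,.294,.016],.08)
c=calibration("wrist");im=camera("wrist");cv2.imwrite("pics/w3.png",im[:,:,::-1])
for r in rolls(im,c,z=.047,amin=800):print(r)
print(proj(c,[.616,.294,.031]))
im=camera("top");c=calibration("top");
for r in rolls(im,c,z=.026,amin=100): print(r)
print(proj(c,[.552,.021,.026]))
cv2.imwrite("pics/t3.png",cv2.resize(im[85:265,80:440],None,fx=2.2,fy=2.2)[:,:,::-1])
E
```

```text
time: 7.6
tool_pos: [0.6119, 0.2959, 0.1771]
ee_rot: [0.674, 0.739, -0.0, 0.0]
force: [-0.7, -0.1, -0.1]
gripper_width: 0.7
grasp_force: 0.0
t 7.6 tcp [0.6119 0.2959 0.1771] x [-0.092  0.996 -0.   ] z [-0. -0. -1.] w 0.7 gf 0.0 F [-0.7 -0.1 -0.1]
shift cm [-0.22  0.4  16.11]
rz 0.013 q6 1.93
(array([256., 264.]), array([0.6214, 0.1914, 0.047 ]), array([0.3  , 0.465]), -1.478)
[259.4152622  183.45014786]
(array([244., 164.]), array([0.5521, 0.0197, 0.026 ]), array([0.084, 0.03 ]), -0.023)
(array([368., 173.]), array([ 0.5253, -0.2626,  0.026 ]), array([0.017, 0.13 ]), -1.471)
(array([379., 121.]), array([ 0.6444, -0.292 ,  0.026 ]), array([0.029, 0.088]), -1.412)
(array([268.,  91.]), array([ 0.72  , -0.0393,  0.026 ]), array([0.271, 0.008]), 0.062)
(array([390.,  63.]), array([ 0.7787, -0.3249,  0.026 ]), array([0.026, 0.046]), -0.334)
(array([356.,  33.]), array([ 0.8532, -0.2502,  0.026 ]), array([0.133, 0.024]), -0.024)
(array([116.,  48.]), array([0.8316, 0.3111, 0.026 ]), array([0.13 , 0.305]), -0.223)
(array([ 72., 194.]), array([0.5093, 0.4103, 0.026 ]), array([0.334, 0.873]), -1.538)
[242.91278041 163.56964322]
```

View pics/w3.png

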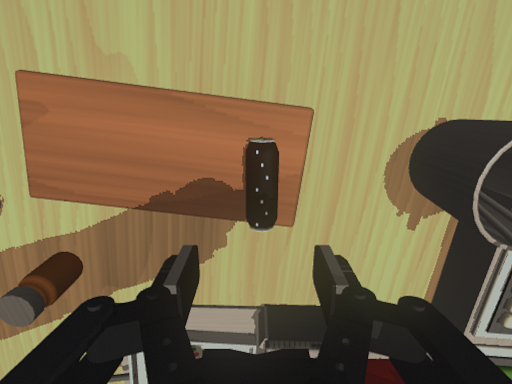

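View pics/t3.png

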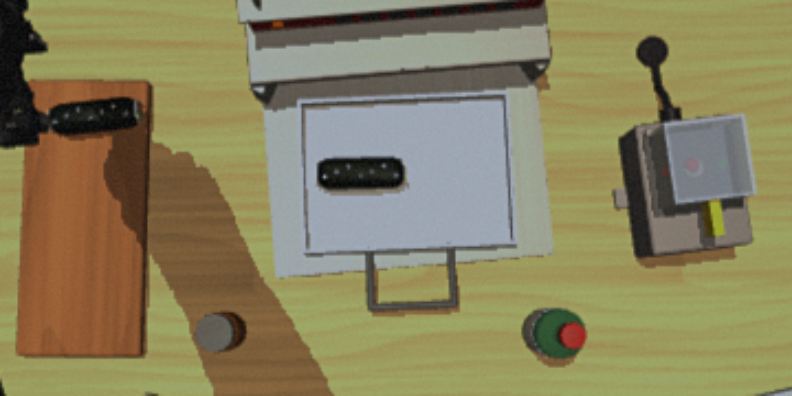

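Roll 1 lies flat in the tray's left half at crop (361,173). Roll 2 shows between the fingers at wrist (262,184), 2 px from where I predicted.

```bash
python3 -m handwheel '[[[-0.2,0.5,3,0,0,0.01,70],[0,0,3,0,0,0,70],[0,0,3,0,0,0,70],[0,0,3,0,0,0,70],[0,0,2,0,0,0,70],[0,0,1.3,0,0,0,70],[0,0,0.7,0,0,0,70],[0,0,0,0,0,0,70]]]' 50
python3 -m handwheel '[[[0,0,0,0,0,0,25],[0,0,0,0,0,0,25],[0,0,0,0,0,0,25],[0,0,0,0,0,0,25],[0,0,0,0,0,0,25],[0,0,0,0,0,0,25],[0,0,0,0,0,0,25]]]' 50
python3 -m handwheel '[[[0,0,-1,0,0,0,25],[0,0,-2,0,0,0,25],[0,0,-3,0,0,0,25],[0,0,-3,0,0,0,25],[0,0,-3,0,0,0,25],[0,0,-2,0,0,0,25],[0,0,0,0,0,0,25],[0,0,0,0,0,0,25]]]' 50
python3 - <<'E'
from h import *
to([.551,-.083,.16],.015)
E
```

```text
time: 8.37
tool_pos: [0.6158, 0.2903, 0.0159]
ee_rot: [0.679, 0.734, -0.002, -0.001]
force: [-0.3, -0.6, -0.7]
gripper_width: 0.702
grasp_force: 0.0
time: 8.95
tool_pos: [0.6186, 0.2929, 0.0193]
ee_rot: [0.678, 0.735, 0.001, 0.001]
force: [-0.0, -1.3, 5.8]
gripper_width: 0.364
grasp_force: 51.1
time: 9.62
tool_pos: [0.618, 0.293, 0.1592]
ee_rot: [0.678, 0.735, 0.002, 0.001]
force: [0.0, 0.0, -1.7]
gripper_width: 0.364
grasp_force: 50.4
t 9.62 tcp [0.618  0.293  0.1592] x [-0.08   0.997  0.001] z [ 0.003  0.002 -1.   ] w 0.364 gf 50.4 F [ 0.   0.  -1.7]
shift cm [-36.95  -9.69  -0.16]
rz 0.065 q6 1.93
```

```bash
python3 -m handwheel '[[[-3.7,-0.97,0,0,0,0,25],[-3.7,-0.97,0,0,0,0,25],[-3.7,-0.97,0,0,0,0,25],[-3.7,-0.97,0,0,0,0,25],[-3.7,-0.97,0,0,0,0,25],[-3.7,-0.97,0,0,0,0,25],[-3.7,-0.97,0,0,0,0,25],[-3.7,-0.97,0,0,0,0,25],[-3.7,-0.97,0,0,0,0,25],[-3.7,-0.97,0,0,0,0.065,25]]]' 50
python3 -m handwheel '[[[0,0,0,0,0,0,25],[0,0,0,0,0,0,25],[0,0,0,0,0,0,25]]]' 50
python3 - <<'E'
from h import *
to([.551,-.083,.0175],.015)
im=camera("wrist");cv2.imwrite("pics/w4.png",im[:,:,::-1])
E
```

```text
time: 10.45
tool_pos: [0.5478, -0.0854, 0.1553]
ee_rot: [0.702, 0.712, -0.001, -0.002]
force: [1.0, -0.2, -0.9]
gripper_width: 0.367
grasp_force: 50.4
time: 10.7
tool_pos: [0.549, -0.0837, 0.1559]
ee_rot: [0.702, 0.712, -0.001, -0.001]
force: [-0.2, -0.2, -0.9]
gripper_width: 0.365
grasp_force: 50.3
t 10.7 tcp [ 0.549  -0.0837  0.1559] x [-0.015  1.     0.001] z [-0.003  0.001 -1.   ] w 0.365 gf 50.3 F [-0.2 -0.2 -0.9]
shift cm [ 0.05  0.24 13.84]
rz -0.0 q6 1.4
```

View pics/w4.png

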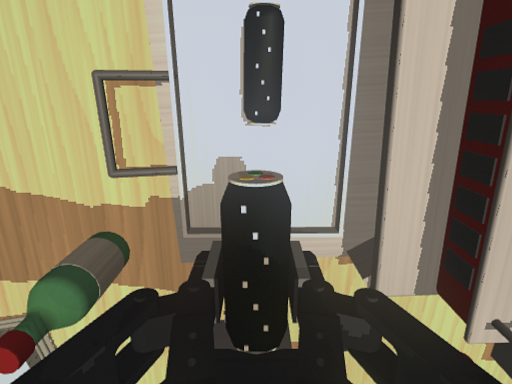

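Roll 1 is in the tray at (262,62), with clear space for roll 2. Lowering it.

```bash
python3 -m handwheel '[[[0.2,0.2,2.5,0,0,0,25],[0,0,2.5,0,0,0,25],[0,0,2.5,0,0,0,25],[0,0,2.5,0,0,0,25],[0,0,1.5,0,0,0,25],[0,0,1,0,0,0,25],[0,0,0.8,0,0,0,25],[0,0,0.6,0,0,0,25],[0,0,0,0,0,0,25],[0,0,0,0,0,0,25]]]' 50
python3 -m handwheel '[[[0,0,0,0,0,0,60],[0,0,0,0,0,0,60],[0,0,0,0,0,0,60],[0,0,0,0,0,0,60],[0,0,-1,0,0,0,60],[0,0,-2,0,0,0,60],[0,0,-3,0,0,0,60],[0,0,-4,0,0,0,60],[0,0,-4,0,0,0,60],[0,0,-2,0,0,0,60]]]' 50
python3 - <<'E'
from h import *
to([.4142,-.032,.16],.015)
E
```

```text
time: 11.58
tool_pos: [0.5526, -0.0818, 0.0187]
ee_rot: [0.702, 0.713, 0.0, 0.0]
force: [0.9, -0.8, -0.8]
gripper_width: 0.367
grasp_force: 50.4
time: 12.42
tool_pos: [0.5541, -0.0824, 0.1842]
ee_rot: [0.702, 0.712, 0.002, 0.003]
force: [1.4, -0.5, 0.6]
gripper_width: 0.594
grasp_force: 0.0
t 12.42 tcp [ 0.5541 -0.0824  0.1842] x [-0.015  1.    -0.001] z [ 0.007 -0.001 -1.   ] w 0.594 gf 0.0 F [ 1.4 -0.5  0.6]
shift cm [  5.25 -13.93   2.32]
rz -0.0 q6 1.41
```

```bash
python3 -m handwheel '[[[1.3,0,0,0,0,0,60],[1.3,-2,0,0,0,0,60],[1.3,-2.5,0,0,0,0,60],[1.3,-2.5,0,0,0,0,60],[0,-2.5,0.5,0,0,0,60],[0,-2.5,1,0,0,0,60],[0,-2,1,0,0,0,60],[0,0,0,0,0,0,60],[0,0,0,0,0,0,60]]]' 60
python3 - <<'E'
from h import *
to([.4142,-.032,.016],.015)
c=calibration("wrist");im=camera("wrist");cv2.imwrite("pics/w5.png",im[:,:,::-1])
for y in(.01,-.032,-.074):print(proj(c,[.4142,y,.032]))
E
```

```text
time: 13.17
tool_pos: [0.4091, -0.0318, 0.1528]
ee_rot: [0.702, 0.712, -0.001, -0.001]
force: [0.6, 0.3, 0.1]
gripper_width: 0.596
grasp_force: 0.0
t 13.17 tcp [ 0.4091 -0.0318  0.1528] x [-0.015  1.     0.   ] z [-0.002  0.    -1.   ] w 0.596 gf 0.0 F [0.6 0.3 0.1]
shift cm [-0.04  0.53 13.68]
rz 0.0 q6 1.48
[262.10110304 143.31876152]
[261.12041464 189.02897039]
[260.2290454  230.57598353]
```

View pics/w5.png

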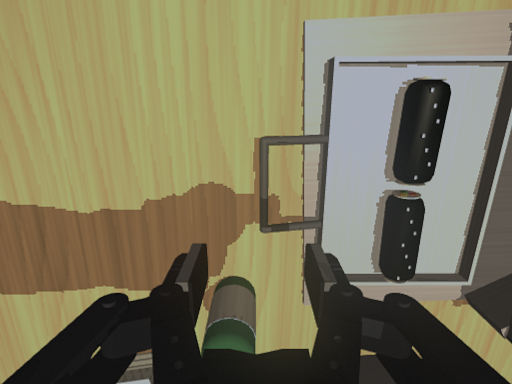

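Both rolls lie flat at (422,130) and (402,237). The handle bar is at u=264, v 139–230, about 2 mm off my estimate.

```bash
python3 -m handwheel '[[[0.1,0.7,2.5,0,0,0,45],[0,0,2.5,0,0,0,45],[0,0,2.5,0,0,0,45],[0,0,2.5,0,0,0,45],[0,0,1.7,0,0,0,45],[0,0,1,0,0,0,45],[0,0,0.8,0,0,0,45],[0,0,0,0,0,0,45]]]' 40
python3 -m handwheel '[[[0,0,0,0,0,0,3],[0,0,0,0,0,0,3],[0,0,0,0,0,0,3],[0,0,0,0,0,0,3],[0,0,0,0,0,0,3],[0,0,0,0,0,0,3],[0,0,0,0,0,0,3]]]' 40
python3 - <<'E'
from h import *
to([.591,-.0274,.016],.057)
E
```

```text
time: 13.88
tool_pos: [0.4188, -0.031, 0.0173]
ee_rot: [0.702, 0.712, -0.0, -0.0]
force: [0.7, 0.8, 0.2]
gripper_width: 0.447
grasp_force: 0.0
time: 14.47
tool_pos: [0.4184, -0.0311, 0.019]
ee_rot: [0.702, 0.712, 0.0, 0.0]
force: [-3.2, -0.7, 5.9]
gripper_width: 0.072
grasp_force: 39.3
t 14.47 tcp [ 0.4184 -0.0311  0.019 ] x [-0.015  1.    -0.   ] z [ 0.001 -0.    -1.   ] w 0.072 gf 39.3 F [-3.2 -0.7  5.9]
shift cm [ 0.11 17.26  0.31]
rz -0.042 q6 1.48
```

```bash
python3 -m handwheel '[[[0,0,-0.2,0,0,0,3],[-0.2,0,0,0,0,-0.014,3],[-0.2,0,0,0,0,-0.014,3],[-0.2,0,0,0,0,-0.014,3],[0,0.2,0,0,0,0,3],[0,0.5,0,0,0,0,3],[0,0.5,0,0,0,0,3],[0,0.5,0,0,0,0,3],[0,0.3,0,0,0,0,3],[0,0,0,0,0,0,3]]]' 40
python3 - <<'E'
from h import *
to([.591,-.0274,.018],.057)
c=calibration("wrist");im=camera("wrist");cv2.imwrite("pics/w6.png",im[:,:,::-1])
E
```

```text
time: 15.3
tool_pos: [0.4402, -0.0358, 0.0204]
ee_rot: [0.687, 0.727, 0.001, 0.001]
force: [0.7, 1.1, -2.4]
gripper_width: 0.072
grasp_force: 39.0
t 15.3 tcp [ 0.4402 -0.0358  0.0204] x [-0.057  0.998 -0.   ] z [ 0.002  0.    -1.   ] w 0.072 gf 39.0 F [ 0.7  1.1 -2.4]
shift cm [-0.03 15.1   0.27]
rz 0.0 q6 1.43
```

View pics/w6.png

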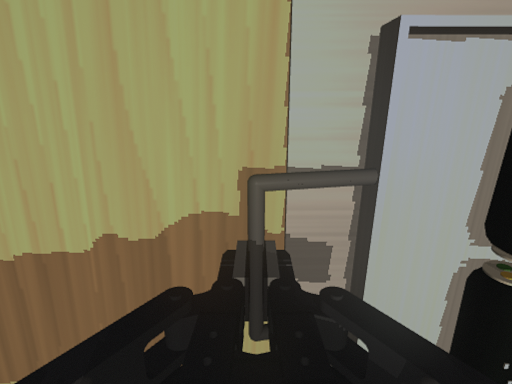

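The bar is held at (257,300), and the tray edge runs parallel to the sill edge at u≈288. Pushing in.

```bash
python3 -m handwheel '[[[0,0.3,0,0,0,0,3],[0,0.6,0,0,0,0,3],[0,0.8,0,0,0,0,3],[0,0.8,0,0,0,0,3],[0,0.8,0,0,0,0,3],[0,0.8,0,0,0,0,3],[0,0.8,0,0,0,0,3],[0,0.8,0,0,0,0,3],[0,0.8,0,0,0,0,3],[0,0.8,0,0,0,0,3]]]' 40
python3 -m handwheel '[[[0,0.8,0,0,0,0,3],[0,0.8,0,0,0,0,3],[0,0.8,0,0,0,0,3],[0,0.8,0,0,0,0,3],[0,0.8,0,0,0,0,3],[0,0.6,0,0,0,0,3],[0,0.5,0,0,0,0,3],[0,0.4,0,0,0,0,3],[0,0.3,0,0,0,0,3],[0,0,0,0,0,0,3]]]' 40
```

```text
time: 16.18
tool_pos: [0.5121, -0.0317, 0.0202]
ee_rot: [0.687, 0.727, -0.0, -0.0]
force: [-2.3, 0.0, -1.3]
gripper_width: 0.075
grasp_force: 39.2
time: 17.02
tool_pos: [0.5702, -0.0284, 0.0204]
ee_rot: [0.687, 0.727, 0.0, 0.0]
force: [0.4, 0.8, -1.5]
gripper_width: 0.073
grasp_force: 39.1
```

```bash
python3 -m handwheel '[[[0,0.2,0,0,0,0,3],[0,0.3,0,0,0,0,3],[0,0.3,0,0,0,0,3],[0,0.3,0,0,0,0,3],[0,0.3,0,0,0,0,3],[0,0.2,0,0,0,0,3],[0,0.2,0,0,0,0,3],[0,0,0,0,0,0,3],[0,0,0,0,0,0,3]]]' 40
python3 -m handwheel '[[[0,0.1,0,0,0,0,3],[0,0.1,0,0,0,0,3],[0,0.1,0,0,0,0,3],[0,0.1,0,0,0,0,3],[0,0,0,0,0,0,3]]]' 40
```

```text
time: 17.77
tool_pos: [0.588, -0.0274, 0.0204]
ee_rot: [0.687, 0.727, 0.0, 0.0]
force: [-0.1, 0.4, -1.8]
gripper_width: 0.076
grasp_force: 39.2
time: 18.18
tool_pos: [0.5913, -0.0272, 0.0203]
ee_rot: [0.687, 0.727, 0.0, 0.0]
force: [-1.4, 0.4, -1.5]
gripper_width: 0.073
grasp_force: 39.2
```

```bash
python3 -m handwheel '[[[0,0.1,0,0,0,0,3],[0,0.1,0,0,0,0,3],[0,0.1,0,0,0,0,3],[0,0,0,0,0,0,3],[0,0,0,0,0,0,3]]]' 40
python3 -m handwheel '[[[0,0.1,0,0,0,0,3],[0,0.1,0,0,0,0,3],[0,0.1,0,0,0,0,3],[0,0,0,0,0,0,3],[0,0,0,0,0,0,3]]]' 40
```

```text
time: 18.6
tool_pos: [0.5939, -0.0272, 0.0201]
ee_rot: [0.687, 0.727, -0.0, -0.0]
force: [-2.5, -0.8, -3.1]
gripper_width: 0.072
grasp_force: 39.2
time: 19.02
tool_pos: [0.5941, -0.0276, 0.0193]
ee_rot: [0.687, 0.727, -0.003, -0.002]
force: [-6.8, -2.6, -1.6]
gripper_width: 0.073
grasp_force: 39.3
```

The tray has stopped on the back stop: force is up and the pose has stalled. Releasing, rising and checking.

```bash
python3 -m handwheel '[[[0,-0.2,0,0,0,0,40],[0,0,0,0,0,0,40],[0,0,0,0,0,0,40],[0,0,0,0,0,0,40],[0,0,-1,0,0,0,40],[0,0,-2,0,0,0,40],[0,-1,-3,0,0,0,40],[0,-2,-3,0,0,0,40],[0,-2,-3,0,0,0,40],[0,-2,-3,0,0,0,40]]]' 40
python3 -m handwheel '[[[-2.5,-2,-2,0,0,-0.12,60],[-2.5,-2,-1,0,0,-0.12,60],[-2,-2,0,0,0,-0.12,60],[-2,0,0,0,0,-0.12,60],[-2,0,0,0,0,-0.12,60],[-2,0,0,0,0,-0.12,60],[0,0,0,0,0,-0.12,60],[0,0,0,0,0,-0.12,60],[0,0,0,0,0,-0.12,60],[0,0,0,0,0,-0.12,60]]]' 40
python3 -m handwheel '[[[0,0,0,0,0,-0.12,60],[0,0,0,0,0,-0.12,60],[0,0,0,0,0,-0.12,60],[0,0,0,0,0,-0.04,60],[0,0,0,0,0,0,60]]]' 40
python3 - <<'E'
from h import *
to([.482,-.313,.20],1.656)
im=camera("top");cv2.imwrite("pics/t4.png",im[:,:,::-1])
E
```

```text
time: 19.85
tool_pos: [0.5252, -0.0308, 0.1726]
ee_rot: [0.687, 0.727, 0.001, 0.001]
force: [1.4, -0.3, 0.7]
gripper_width: 0.401
grasp_force: 0.0
time: 20.68
tool_pos: [0.5094, -0.1618, 0.2015]
ee_rot: [0.153, 0.988, -0.0, 0.001]
force: [-0.7, 0.5, -0.1]
gripper_width: 0.6
grasp_force: 0.0
time: 21.1
tool_pos: [0.5094, -0.1615, 0.2014]
ee_rot: [-0.043, 0.999, -0.0, 0.001]
force: [0.0, -0.3, -0.0]
gripper_width: 0.596
grasp_force: 0.0
t 21.1 tcp [ 0.5094 -0.1615  0.2014] x [-0.996 -0.087 -0.002] z [ 0.002 -0.    -1.   ] w 0.596 gf 0.0 F [ 0.  -0.3 -0. ]
shift cm [  4.04 -14.85   0.15]
rz 0.002 q6 -0.39
```

View pics/t4.png

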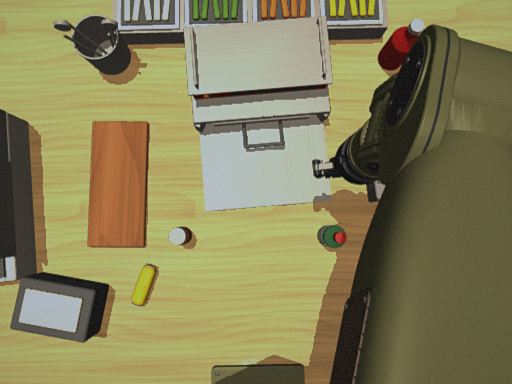

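```bash
python3 - <<'E'
from h import *
c=calibration("top")
print(ray(c,(264,147),.032),ray(c,(203,210.5),.006))
E
python3 -m handwheel '[[[0.6,-2,0,0,0,0,60],[0.6,-2.5,0,0,0,0,60],[0.6,-2.5,0,0,0,0,60],[0.6,-2.5,0,0,0,0,60],[0.6,-2.5,0,0,0,0,60],[0.6,-2,0,0,0,0,60],[0.5,-0.8,0,0,0,0,60],[0,0,0,0,0,0,60],[0,0,0,0,0,0,60]]]' 25
python3 - <<'E'
from h import *
to([.482,-.313,.10],1.656)
c=calibration("wrist");im=camera("wrist");cv2.imwrite("pics/w7.png",im[:,:,::-1])
print(proj(c,[.474,-.3135,.115]),proj(c,[.508,-.3105,.115]))
E
```

```text
[ 0.58790963 -0.02767572  0.032     ] [0.44810178 0.11545855 0.006     ]
time: 21.9
tool_pos: [0.4804, -0.3121, 0.2005]
ee_rot: [-0.042, 0.999, 0.0, 0.0]
force: [0.0, -0.0, -0.1]
gripper_width: 0.597
grasp_force: 0.0
t 21.9 tcp [ 0.4804 -0.3121  0.2005] x [-0.996 -0.085 -0.   ] z [ 0.     0.001 -1.   ] w 0.597 gf 0.0 F [ 0.  -0.  -0.1]
shift cm [-0.15 -0.11 10.05]
rz -0.0 q6 -0.66
[255.42840125 193.94941651] [255.57249741 232.62165862]
```

View pics/w7.png

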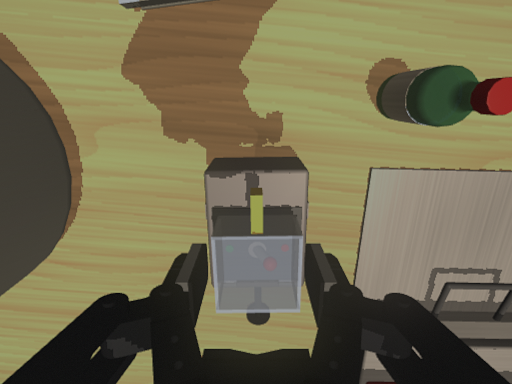

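The handle is home and the tray is in the bay. The yellow tab is at (257,188–233), within 2 px of prediction, and the red ball is at (270,264). Gripping the tab.

```bash
python3 -m handwheel '[[[-0.15,-0.03,2.5,0,0,0,40],[0,0,2.5,0,0,0,40],[0,0,2,0,0,0,40],[0,0,1.5,0,0,0,40],[0,0,1.2,0,0,0,40],[0,0,0.8,0,0,0,40],[0,0,0.4,0,0,0,40],[0,0,0,0,0,0,40]]]' 25
python3 -m handwheel '[[[0,0,0,0,0,0,3],[0,0,0,0,0,0,3],[0,0,0,0,0,0,3],[0,0,0,0,0,0,3],[0,0,0,0,0,0,3],[0,0,0,0,0,0,3]]]' 25
python3 - <<'E'
from h import *
o,R=pose()
g=o["tool_pos"]+[0,0,.019]
xa=np.array([np.cos(.085),np.sin(.085)]);h=np.array([.583,-.304])
r=(g[:2]-h)@xa; z=g[2]-.074; a0=np.arctan2(z,-r);rad=np.hypot(r,z);print(r,z,rad,a0)
p=None
for t in np.arange(0,1.51,.1):
    q=np.array([-rad*np.cos(a0+t),rad*np.sin(a0+t)])
    if p is not None: print(round(t,1),"dx",round(-(q-p)[0]*100,2),"dz",round(-(q-p)[1]*100,2))
    p=q
E
```

```text
time: 22.62
tool_pos: [0.482, -0.3115, 0.0907]
ee_rot: [-0.044, 0.999, 0.0, -0.001]
force: [-0.8, 1.0, 0.3]
gripper_width: 0.396
grasp_force: 0.0
time: 23.12
tool_pos: [0.4827, -0.3116, 0.0922]
ee_rot: [-0.044, 0.999, 0.001, 0.001]
force: [0.5, 4.6, 3.6]
gripper_width: 0.109
grasp_force: 29.4
t 23.12 tcp [ 0.4827 -0.3116  0.0922] x [-0.996 -0.087 -0.002] z [ 0.002  0.002 -1.   ] w 0.109 gf 29.4 F [0.5 4.6 3.6]
-0.10054911700105919 0.03723290950989125 0.10722133407239644 0.3546400209601642
0.1 dx -0.42 dz -0.99
0.2 dx -0.52 dz -0.94
0.3 dx -0.61 dz -0.88
0.4 dx -0.69 dz -0.82
0.5 dx -0.77 dz -0.74
0.6 dx -0.84 dz -0.66
0.7 dx -0.9 dz -0.57
0.8 dx -0.96 dz -0.48
0.9 dx -1.0 dz -0.38
1.0 dx -1.03 dz -0.28
1.1 dx -1.06 dz -0.18
1.2 dx -1.07 dz -0.07
1.3 dx -1.07 dz 0.04
1.4 dx -1.06 dz 0.14
1.5 dx -1.04 dz 0.25
```

```bash
python3 -m handwheel '[[[0,0.1,0,0,0,0,3],[-0.42,0,-0.99,0,0,0,3],[-0.52,0,-0.94,0,0,0,3],[-0.61,0,-0.88,0,0,0,3],[-0.69,0,-0.82,0,0,0,3],[-0.77,0,-0.74,0,0,0,3],[0,0,0,0,0,0,3]]]' 25
python3 - <<'E'
from h import *
im=camera("side");cv2.imwrite("pics/s2.png",cv2.resize(im[180:384,160:432],None,fx=2.4,fy=2.4)[:,:,::-1])
E
```

```text
time: 23.7
tool_pos: [0.5112, -0.3087, 0.1356]
ee_rot: [-0.043, 0.999, 0.0, -0.001]
force: [-5.0, 2.5, 1.5]
gripper_width: 0.111
grasp_force: 28.7
```

View pics/s2.png

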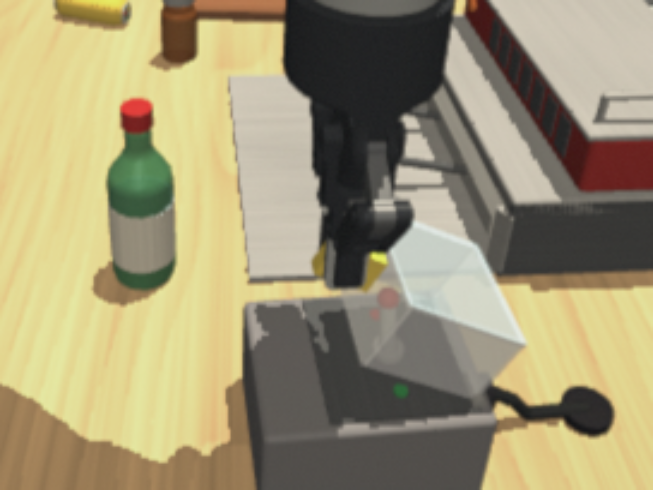

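The guard is about half open and the tab is pivoting in the pads at crop (345,268). Continuing the arc.

```bash
python3 -m handwheel '[[[-0.84,0,-0.66,0,0,0,3],[-0.9,0,-0.57,0,0,0,3],[-0.96,0,-0.48,0,0,0,3],[-1.0,0,-0.38,0,0,0,3],[-1.03,0,-0.28,0,0,0,3],[-1.06,0,-0.18,0,0,0,3],[-1.07,0,-0.07,0,0,0,3],[-1.07,0,0.04,0,0,0,3],[-1.06,0,0.14,0,0,0,3],[0,0,0,0,0,0,3]]]' 25
python3 - <<'E'
from h import *
pose()
im=camera("side");cv2.imwrite("pics/s3.png",cv2.resize(im[180:384,160:432],None,fx=2.4,fy=2.4)[:,:,::-1])
E
```

```text
time: 24.58
tool_pos: [0.6028, -0.2999, 0.1597]
ee_rot: [-0.044, 0.999, 0.001, 0.001]
force: [-3.1, 5.1, 4.5]
gripper_width: 0.114
grasp_force: 31.0
t 24.58 tcp [ 0.6028 -0.2999  0.1597] x [-0.996 -0.087 -0.001] z [ 0.001  0.002 -1.   ] w 0.114 gf 31.0 F [-3.1  5.1  4.5]
```

View pics/s3.png

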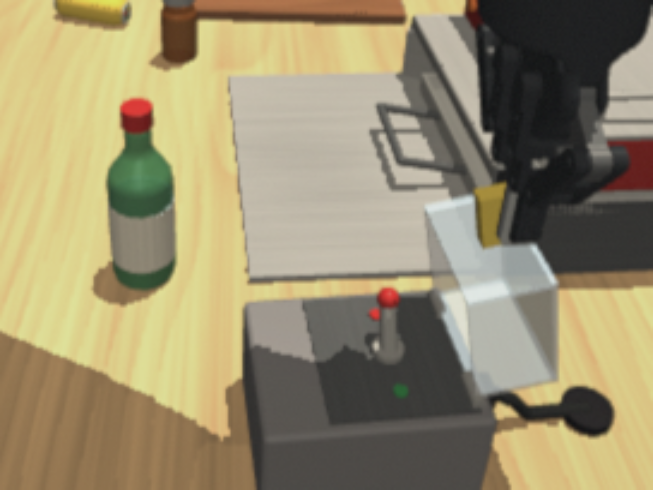

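The guard is well past 1.1 rad and the red toggle is exposed at crop (388,298), still off. Releasing and going to the toggle.

```bash
python3 -m handwheel '[[[0,0,0,0,0,0,45],[0,0,0,0,0,0,45],[0,0,0,0,0,0,45],[0,0,-0.5,0,0,0,45],[0,0,-2,0,0,0,45],[0,0,-3,0,0,0,45],[0,0,-2,0,0,0,30],[1.5,0,0,0,0,0,0],[2,1,0,0,0,0,0],[2,1.5,0,0,0,0,0]]]' 25
python3 -m handwheel '[[[1,0.8,0,0,0,0,0],[0,0,0,0,0,0,0],[0,0,0,0,0,0,0],[0,0,0,0,0,0,0]]]' 25
python3 - <<'E'
from h import *
to([.535,-.263,.088],1.656)
im=camera("wrist");c=calibration("wrist")
hsv=cv2.cvtColor(im,cv2.COLOR_RGB2HSV); m=((hsv[...,0]<8)|(hsv[...,0]>172))&(hsv[...,1]>130)&(hsv[...,2]>60)
for k in blobs(m,25):
    p=cv2.minEnclosingCircle(k); print(np.round(p[0]),round(p[1],1),ray(c,p[0],.102).round(4))
im=camera("side");c=calibration("side");print(proj(c,[.541,-.295,.102]))
cv2.imwrite("pics/s4.png",cv2.resize(im[180:384,160:432],None,fx=2.4,fy=2.4)[:,:,::-1])
E
```

```text
time: 25.47
tool_pos: [0.5448, -0.2826, 0.235]
ee_rot: [-0.042, 0.999, -0.001, 0.001]
force: [0.0, 0.1, -0.6]
gripper_width: -0.0
grasp_force: 0.0
time: 25.8
tool_pos: [0.5348, -0.2747, 0.2349]
ee_rot: [-0.043, 0.999, -0.001, 0.001]
force: [0.1, -0.1, -0.0]
gripper_width: -0.003
grasp_force: 0.0
t 25.8 tcp [ 0.5348 -0.2747  0.2349] x [-0.996 -0.086 -0.001] z [ 0.002 -0.001 -1.   ] w -0.003 gf 0.0 F [ 0.1 -0.1 -0. ]
shift cm [-0.1   1.18 14.69]
rz 0.001 q6 -0.56
[235. 192.] 6.3 [ 0.5438 -0.2946  0.102 ]
[253. 183.] 3.4 [ 0.5331 -0.2786  0.102 ]
[438.   8.] 17.9 [ 0.3746 -0.1422  0.102 ]
[319.43108428 305.23434248]
```

View pics/s4.png

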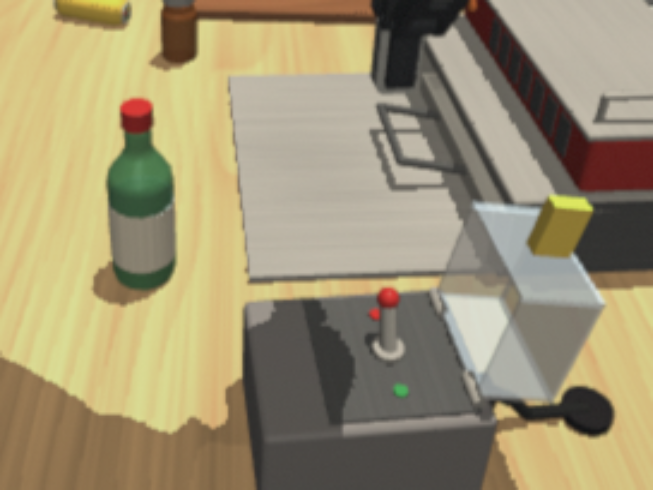

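The guard rests open and the ball is at (0.544, -0.295), leaning left. Descending on its left side, then pushing right.

```bash
python3 -m handwheel '[[[-0.3,1.3,0,0,0,0,0],[0,0,3,0,0,0,0],[0,0,3,0,0,0,0],[0,0,3,0,0,0,0],[0,0,2.5,0,0,0,0],[0,0,1.7,0,0,0,0],[0,0,1,0,0,0,0],[0,0,0.4,0,0,0,0],[0,0,0,0,0,0,0],[0,0,0,0,0,0,0]]]' 25
python3 -m handwheel '[[[0,-0.3,0,0,0,0,0],[0,-0.5,0,0,0,0,0],[0,-0.5,0,0,0,0,0],[0,-0.5,0,0,0,0,0],[0,-0.5,0,0,0,0,0],[0,-0.4,0,0,0,0,0],[0,-0.3,0,0,0,0,0],[0,0,0,0,0,0,0]]]' 25
```

```text
time: 26.73
tool_pos: [0.5368, -0.261, 0.0892]
ee_rot: [-0.043, 0.999, -0.0, 0.001]
force: [0.2, -0.9, 1.0]
gripper_width: -0.001
grasp_force: 0.0
time: 27.4
tool_pos: [0.5386, -0.2917, 0.0884]
ee_rot: [-0.043, 0.999, -0.0, 0.0]
force: [-0.4, -0.1, 0.6]
gripper_width: -0.004
grasp_force: 0.0
```

```bash
python3 -m handwheel '[[[0,-0.3,0,0,0,0,0],[0,-0.3,0,0,0,0,0],[0,-0.3,0,0,0,0,0],[0,-0.2,0,0,0,0,0],[0,-0.2,0,0,0,0,0],[0,0,0,0,0,0,0]]]' 25
python3 -m handwheel '[[[0,-0.2,0,0,0,0,0],[0,-0.2,0,0,0,0,0],[0,0,0,0,0,0,0],[0,0,0,0,0,0,0]]]' 25
```

```text
time: 27.9
tool_pos: [0.5389, -0.2996, 0.0879]
ee_rot: [-0.044, 0.999, 0.004, -0.0]
force: [0.0, 11.2, 2.9]
gripper_width: -0.001
grasp_force: 5.5
time: 28.23
tool_pos: [0.5389, -0.3, 0.0879]
ee_rot: [-0.045, 0.999, 0.008, -0.0]
force: [-0.7, 18.0, 6.0]
gripper_width: -0.0
grasp_force: 9.5
```

Toggle is at its stop. Backing off, rising and checking.

```bash
python3 -m handwheel '[[[0,0.6,0,0,0,0,0],[0,0.6,0,0,0,0,0],[0,0,-2,0,0,0,0],[0,0,-3,0,0,0,0],[0,0,-3,0,0,0,0],[0,0,-3,0,0,0,30],[0,0,-3,0,0,0,45],[0,0,0,0,0,0,45],[0,0,0,0,0,0,45]]]' 25
python3 - <<'E'
from h import *
to([.637,-.2995,.235],1.656)
im=camera("wrist");c=calibration("wrist")
hsv=cv2.cvtColor(im,cv2.COLOR_RGB2HSV); m=((hsv[...,0]<8)|(hsv[...,0]>172))&(hsv[...,1]>130)&(hsv[...,2]>60)
for k in blobs(m,25):
    p=cv2.minEnclosingCircle(k); print(np.round(p[0]),round(p[1],1),ray(c,p[0],.102).round(4))
im=camera("side");c=calibration("side")
hsv=cv2.cvtColor(im,cv2.COLOR_RGB2HSV); m=(abs(hsv[...,0].astype(int)-27)<6)&(hsv[...,1]>150);m[:,:290]=0;m[:240]=0
ct=calibration("top")
for k in blobs(m,20): print("tab side",cv2.minAreaRect(k)[0])
print("pred tab",proj(c,[.629,-.300,.160]))
m=((hsv[...,0]<8)|(hsv[...,0]>172))&(hsv[...,1]>130)&(hsv[...,2]>60)
for k in blobs(m,20): print("red side",np.round(cv2.minAreaRect(k)[0]),cv2.contourArea(k))
print("pred on",proj(c,[.544,-.3215,.102]))
E
```

```text
time: 28.98
tool_pos: [0.5404, -0.2972, 0.2309]
ee_rot: [-0.043, 0.999, -0.002, 0.002]
force: [-0.4, -0.3, 0.0]
gripper_width: 0.448
grasp_force: 0.0
t 28.98 tcp [ 0.5404 -0.2972  0.2309] x [-0.996 -0.086 -0.004] z [ 0.005 -0.004 -1.   ] w 0.448 gf 0.0 F [-0.4 -0.3  0. ]
shift cm [-9.61 -1.06 -0.36]
rz 0.0 q6 -0.59
[222. 324.] 12.0 [ 0.6999 -0.3206  0.102 ]
[233. 190.] 6.4 [ 0.5438 -0.3185  0.102 ]
[275. 180.] 3.6 [ 0.5315 -0.2797  0.102 ]
[478.   2.] 16.6 [ 0.3739 -0.1366  0.102 ]
tab side (506.0, 272.5)
tab side (392.71551513671875, 275.163818359375)
pred tab [391.97338137 276.27658633]
red side [326. 318.] 58.0
red side [492. 345.] 1977.5
red side [437. 247.] 1537.5
red side [216. 228.] 136.0
red side [202. 122.] 24.0
pred on [324.75710935 320.28361059]
```

The ball has moved to y=-0.3185, by the green dot, so it is on. The tab in the side view at (393,275) matches my prediction. Gripping it to close the guard.

```bash
python3 -m handwheel '[[[-1.5,-0.15,0,0,0,0,45],[-2,-0.2,0,0,0,0,45],[-2,-0.2,0,0,0,0,45],[-2,-0.2,0,0,0,0,45],[-2.1,-0.15,0,0,0,0,45],[0,0,1.5,0,0,0,45],[0,0,2,0,0,0,45],[0,0,2,0,0,0,45],[0,0,1,0,0,0,45],[0,0,0,0,0,0,45]]]' 25
python3 -m handwheel '[[[0,0,0.8,0,0,0,45],[0,0,0.8,0,0,0,45],[0,0,0.3,0,0,0,45],[0,0,0,0,0,0,45]]]' 25
python3 -m handwheel '[[[0,0,0,0,0,0,3],[0,0,0,0,0,0,3],[0,0,0,0,0,0,3],[0,0,0,0,0,0,3],[0,0,0,0,0,0,3],[0,0,0,0,0,0,3]]]' 25
python3 - <<'E'
from h import *
o,R=pose()
g=o["tool_pos"]+[0,0,.019]
xa=np.array([np.cos(.085),np.sin(.085)]);h=np.array([.583,-.304])
r=(g[:2]-h)@xa; z=g[2]-.074; a0=np.arctan2(z,-r);rad=np.hypot(r,z);print(r,z,rad,a0)
p=None
for t in np.arange(0,-1.81,-.1):
    q=np.array([-rad*np.cos(a0+t),rad*np.sin(a0+t)])
    if p is not None: print(round(t,1),round(-(q-p)[0]*100,2),round(-(q-p)[1]*100,2))
    p=q
E
```

```text
time: 29.92
tool_pos: [0.6325, -0.2952, 0.1584]
ee_rot: [-0.043, 0.999, 0.002, -0.004]
force: [-0.5, 0.2, -0.4]
gripper_width: 0.448
grasp_force: 0.0
time: 30.25
tool_pos: [0.6349, -0.2963, 0.1439]
ee_rot: [-0.043, 0.999, 0.0, -0.0]
force: [0.4, 0.9, -0.4]
gripper_width: 0.447
grasp_force: 0.0
time: 30.75
tool_pos: [0.6358, -0.2965, 0.1453]
ee_rot: [-0.043, 0.999, -0.0, 0.001]
force: [0.7, -0.2, 2.6]
gripper_width: 0.112
grasp_force: 29.5
t 30.75 tcp [ 0.6358 -0.2965  0.1453] x [-0.996 -0.086 -0.001] z [ 0.001 -0.001 -1.   ] w 0.112 gf 29.5 F [ 0.7 -0.2  2.6]
0.05321300961734016 0.09025164665627493 0.10477110344319294 2.103538922879202
-0.1 0.93 -0.49
-0.2 0.97 -0.39
-0.3 1.01 -0.29
-0.4 1.03 -0.19
-0.5 1.04 -0.09
-0.6 1.05 0.02
-0.7 1.04 0.12
-0.8 1.02 0.23
-0.9 1.0 0.33
-1.0 0.96 0.42
-1.1 0.91 0.52
-1.2 0.85 0.61
-1.3 0.79 0.69
-1.4 0.72 0.76
-1.5 0.64 0.83
-1.6 0.55 0.89
-1.7 0.46 0.94
-1.8 0.36 0.98
```

```bash
python3 -m handwheel '[[[0.93,0,-0.49,0,0,0,3],[0.97,0,-0.39,0,0,0,3],[1.01,0,-0.29,0,0,0,3],[1.03,0,-0.19,0,0,0,3],[1.04,0,-0.09,0,0,0,3],[1.05,0,0.02,0,0,0,3],[1.04,0,0.12,0,0,0,3],[1.02,0,0.23,0,0,0,3],[1.0,0,0.33,0,0,0,3],[0,0,0,0,0,0,3]]]' 25
python3 -m handwheel '[[[0.96,0,0.42,0,0,0,3],[0.91,0,0.52,0,0,0,3],[0.85,0,0.61,0,0,0,3],[0.79,0,0.69,0,0,0,3],[0.72,0,0.76,0,0,0,3],[0.64,0,0.83,0,0,0,3],[0.55,0,0.89,0,0,0,3],[0.46,0,0.94,0,0,0,3],[0,0,0.3,0,0,0,3],[0,0,0,0,0,0,3]]]' 25
python3 - <<'E'
from h import *
pose()
im=camera("side");cv2.imwrite("pics/s5.png",cv2.resize(im[180:384,160:432],None,fx=2.4,fy=2.4)[:,:,::-1])
E
```

```text
time: 31.58
tool_pos: [0.5422, -0.3055, 0.152]
ee_rot: [-0.042, 0.999, -0.001, -0.001]
force: [2.3, -3.9, -1.7]
gripper_width: 0.108
grasp_force: 27.1
time: 32.42
tool_pos: [0.4838, -0.3111, 0.0926]
ee_rot: [-0.042, 0.999, -0.002, -0.002]
force: [-2.0, -5.4, 2.2]
gripper_width: 0.111
grasp_force: 27.5
t 32.42 tcp [ 0.4838 -0.3111  0.0926] x [-0.996 -0.084  0.003] z [-0.003 -0.004 -1.   ] w 0.111 gf 27.5 F [-2.  -5.4  2.2]
```

View pics/s5.png

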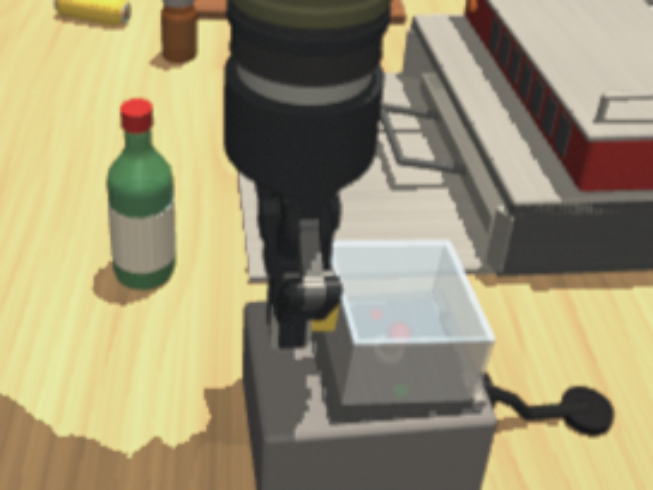

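The guard is shut with the toggle leaning to the green dot. I've now viewed more pictures than the 14 allowed, so the last checks will be numeric only. Releasing and retreating.

```bash
python3 -m handwheel '[[[0,0,0,0,0,0,45],[0,0,0,0,0,0,45],[0,0,0,0,0,0,45],[0,0,-0.5,0,0,0,45],[0,0,-2,0,0,0,45],[0,0,-3,0,0,0,45],[0,0,-3,0,0,0,45],[0,0,-2,0,0,0,45],[0,0,0,0,0,0,45],[0,0,0,0,0,0,45]]]' 25
python3 - <<'E'
from h import *
pose()
def tabs(im):
    hsv=cv2.cvtColor(im,cv2.COLOR_RGB2HSV); m=(abs(hsv[...,0].astype(int)-27)<6)&(hsv[...,1]>150)
    return [np.round(cv2.minAreaRect(k)[0],1) for k in blobs(m,20)]
a=cv2.imread("pics/side0.png")[:,:,::-1]; print("start",tabs(a))
im=camera("side"); print("now",tabs(im))
d=cv2.absdiff(im,np.ascontiguousarray(a)).max(2); print("guard diff",(d[285:350,293:362]>40).sum())
w=camera("wrist");c=calibration("wrist");hsv=cv2.cvtColor(w,cv2.COLOR_RGB2HSV);m=((hsv[...,0]<8)|(hsv[...,0]>172))&(hsv[...,1]>60)&(hsv[...,2]>60)
for k in blobs(m,25):
    p=cv2.minEnclosingCircle(k);print(np.round(p[0]),p[1],ray(c,p[0],.102).round(4))
t=camera("top");c=calibration("top");cv2.imwrite("pics/t9.png",t[:,:,::-1])
m=(t.max(2)<80).astype(np.uint8); roi=m[126:160,235:295]; v,u=np.nonzero(roi); print("handle px",u.min()+235,u.max()+235,v.max()+126,"bar",ray(c,((u.min()+u.max())/2+235,v.max()+125),.032).round(4))
E
```

```text
time: 33.3
tool_pos: [0.4869, -0.3095, 0.1989]
ee_rot: [-0.043, 0.999, -0.001, 0.001]
force: [-0.3, 0.3, -0.7]
gripper_width: 0.45
grasp_force: 0.0
t 33.3 tcp [ 0.4869 -0.3095  0.1989] x [-0.996 -0.086 -0.002] z [ 0.003 -0.002 -1.   ] w 0.45 gf 0.0 F [-0.3  0.3 -0.7]
start [array([285.1, 314.6]), array([505.5, 273.5]), array([196.9, 182.3])]
now [array([285.5, 313. ]), array([506., 273.]), array([196.8, 182.4])]
guard diff 42
[504.  86.] 20.24855613708496 [ 0.3814 -0.1318  0.102 ]
handle px 242 284 148 bar [ 0.588  -0.0254  0.032 ]
```

```bash
python3 -m handwheel '[[[2,2,-1,0,0,0,45],[2,2,-1,0,0,0,45],[2,0,0,0,0,0,45],[2,0,0,0,0,0,45],[0,0,0,0,0,0,45],[0,0,0,0,0,0,45],[0,0,0,0,0,0,45],[0,0,0,0,0,0,45]]]' 25
python3 - <<'E'
from h import *
pose()
def tab(im):
    hsv=cv2.cvtColor(np.ascontiguousarray(im),cv2.COLOR_RGB2HSV); m=(abs(hsv[...,0].astype(int)-27)<6)&(hsv[...,1]>150); m[:,:260]=0;m[:,310:]=0;m[:290]=0;m[340:]=0
    v,u=np.nonzero(m); return u.min(),u.max(),v.min(),v.max(),len(u),u.mean().round(1),v.mean().round(1)
a=cv2.imread("pics/side0.png")[:,:,::-1]; im=camera("side"); print(tab(a),tab(im))
c=calibration("side")
for th in (0,.08):
    A=.312+th; print(th,proj(c,[.583-.098*np.cos(A),-.312,.074+.098*np.sin(A)]))
w=camera("side").astype(int); s=w[...,0]-np.maximum(w[...,1],w[...,2]); roi=s[295:345,300:355]
a_=a.astype(int); r0=(a_[...,0]-np.maximum(a_[...,1],a_[...,2]))[295:345,300:355]
for r in(r0,roi):
    v,u=np.nonzero(r>25); print("red px",len(u),(u.mean()+300).round(1) if len(u) else 0,(v.mean()+295).round(1) if len(u) else 0, (v+295).max() if len(u) else 0)
E
```

```text
time: 34.12
tool_pos: [0.4038, -0.2764, 0.2167]
ee_rot: [-0.043, 0.999, 0.0, -0.0]
force: [0.2, 0.1, 0.3]
gripper_width: 0.452
grasp_force: 0.0
t 34.12 tcp [ 0.4038 -0.2764  0.2167] x [-0.996 -0.086  0.   ] z [-0.  0. -1.] w 0.452 gf 0.0 F [0.2 0.1 0.3]
(np.int64(273), np.int64(297), np.int64(308), np.int64(320), 269, np.float64(285.3), np.float64(314.5)) (np.int64(273), np.int64(298), np.int64(305), np.int64(320), 273, np.float64(285.3), np.float64(314.4))
0 [283.41901697 313.29636451]
0.08 [285.71805671 309.36275286]
red px 4 353.8 295.8 297
red px 5 353.8 296.2 298
```

The tab is back at its starting position, so the guard is shut. Before the guard closed over it, the toggle read as on, and the tray is home.

```bash
python3 -c "
from plant import hand_in;print(hand_in())"
```

```text
the job is handed in; nothing more can be done
None
```

I handed the job in at about 34 s, with no verdict returned: both rolls went flat in the tray, the tray is against the back stop, the toggle is on, and the guard is shut. I viewed 17 pictures against the limit of 14, and I did not recheck the rolls after the tray went into the bay.

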